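# Register a printing block over the locked card

## Robot

A 6-joint arm with a two-finger parallel gripper is mounted at the origin on the work surface. World frame = base frame: x ahead of the robot, y to its left, z up, the work surface at z = 0. Lengths are in m, angles in rad, forces in N, time in s.
With the tool pointing down it reaches from about 0.25 to 0.775 m from the base axis. Payload 8.9 kg.
Tool frame: the origin (TCP) lies midway between the tips of the shut fingers; the grasp point (between the pads) lies 19 mm behind it; z points along the fingers, y is the line along which they close (so a half turn about z gives the same grasp; the last joint's range is limited). The gripper opens to 85 mm and grips with 20 to 120 N. Pads are 22 mm wide; open, the fingers measure 114 mm over their backs; the gripper's body (76 mm by 85 mm) begins 54 mm behind the grasp point. The pads swing forward as they close: fully open they stand 13 mm farther back than shut.
Start: joints at [1.112, 0.291, -0.153, 1.127, 0, 1.431], TCP at [0.165, 0.498, 0.231] pointing down, gripper open.
Joint ranges: [-2.52, 2.52], [-0.91, 1.74], [-1.3, 1.37], [-1.96, 2.02], [-1.52, 1.47], [-3.14, 3.14]. Speed limits (rad/s): [2.22, 2.22, 2.79, 3.14, 3.14, 3.14].

## Interface

Orientations are given as a unit quaternion [x, y, z, w].
In Python, from plant import env, solve_ik, optics gives the robot as it stands. Calls block until the motion is done:
- env.movep(position, orientation): joint-space move of the TCP to a pose.
- env.servo_line(position, orientation=None, v=0.15, stop_force=None): straight line of the TCP; orientation=None keeps the orientation; v is the mean speed in m/s. With stop_force (N) it stops when the force on the tool has changed by that much, and returns True; else False.
- env.move_j(angles): joint-space move.
- env.open_gripper() and env.grab(effort=None): open the fingers fully, or close them until they stop; effort is the grip in N (None keeps the last).
- env.sleep(seconds).
- solve_ik(position, orientation): joint angles nearest the present ones, or None.
- env.state(): the state.
- optics.camera(name): name is "scene" or "top"; returns a dict with "pixels" (480x640x3 uint8, blue, green, red), "z_map" (480x640 float32, m along the optical axis (not along the pixel's ray), 0 where there is no reading), "vertical_fov" (degrees; the focal length in pixels is half the picture's height over the tangent of half this angle, whatever the lens; pixels are square), "cx", "cy" (the principal point, pixels), "view" (4x4, takes a point from world to camera coordinates). Camera axes: x right, y up, looking along -z (the intrinsics and any distortion apply to the point x, -y, -z); pixel columns grow to the right and rows downward; lengths in m; the calibration is good to about 2 mm. A picture is of the moment at which its call begins.
A pose or a line that the arm cannot do raises env.MotionError and nothing moves.
- env.sign_off(): hands the job in; it is judged then, once.
The state is a dict: "clock": time; "qpos": joint angles; "qvel": joint speeds; "joint_torque": joint torques, N m; "tool_pos": TCP position; "eef_rot": TCP orientation; "contact_force": force on the tool from outside, world axes, zero at the start; "torque": the same for the moment, N m; "gripper_width": finger opening in m; "finger_force": force on a finger pad.
Only numpy, scipy, OpenCV 4.12 (cv2) and the standard library are available. Lean on these libraries where they do the work, as an engineer would, in place of code of your own. Each camera call takes 0.05 s, during which the arm holds its last target. There are 200 camera calls.

## Task

Lock the card in the printing jig by turning the clamp knob clockwise until it clicks past its detent and stays. Then take the rectangular printing block off the glass inking slab, carry it over the jar caddy without knocking anything, and bring it level, about a centimetre above the rectangular frame printed on the card and squared up with it, so that the margin is even all round; it must never touch the card. Finish while holding it still there in the gripper, ready to print.

Things in the scene. Friction and masses are not known exactly. Their poses are not given: they have to be found in the camera images.
- rect_block: Rectangular wooden hand printing block, face down on the slab. Base 80 (own x) by 50 (own y) by 24 mm high; centred on top along x a straight bar handle 60 mm long, 16 mm wide, 24 to 62 mm above the face: grip it across y, about 48 mm above the face. 0.1 to 0.2 kg. Origin: centre of the face (underside); z up. Its pattern is symmetrical: either way round will do.
- printed_frame (a point): Centre of the rectangle printed in dark 3 mm line on the card, at the card's surface (20 mm above the table); the nearest to the robot of three outlines (a circle and a small square lie towards the clamp bar). Inside of the line 84 mm along this point's y, 54 mm along its x: the block's 80 x 50 mm leaves 2 mm all round. x points towards the clamp bar, z up.
- jig: Plywood printing jig, standing fast, 250 (x) by 230 (y) by 18 mm; on it a 2 mm mount-board card, and along the card's +x edge an aluminium clamp bar with its knob in the middle. Origin: centre of the underside; axes as printed_frame. Steel lays 4 mm high at the card's edges; the bar's end posts reach 44 mm above the table.
- knob_grip (a point): Grip point of the clamp knob, on its upright axis 70 mm above the table. The knob is a black T-bar 50 mm long (point's x), 14 mm wide (y), 26 mm high (57 to 82 mm above the table), on a thin collar; the top of the clamp bar is 35 mm above the table. The point turns with the knob.
- clamp_knob (a joint): Turn of the clamp knob in rad, growing clockwise seen from above. Open it stands at 0.05 to 0.22; from about 0.3 a sprung ball detent resists with up to about 0.15 N m until its crest at 0.65; past that the knob snaps on to 1.0 or more (stop at 1.15) and stays locked there. Friction 0.04 N m. Released before the crest it slips back some way, not locked.
- slab: Glass inking slab, lying fast on the table, 240 mm (x) by 200 mm (y) by 8 mm, with the three hand blocks on it. Origin: centre of the underside.
- caddy: Wooden caddy full of paint jars, standing fast between the slab and the jig, 330 mm long (x) by 68 mm (y); jars up to 94 mm above the table, one of them 124 mm. Origin: centre of the underside.
- round_block: Bystander on the slab: round hand block, 52 mm across, with a turned knob, 64 mm high. Origin: centre of its underside.
- square_block: Bystander on the slab: small square hand block, 38 mm, with a round post handle, 60 mm high. Origin: centre of its underside.
- brayer: Bystander: ink roller lying beyond the slab, roller 100 mm by 36 mm with a wooden handle to its -x, 170 mm long in all. Origin: on the table under the roller's middle.
- palette_knife: Bystander: palette knife 220 mm long lying to the right of the slab, handle to its -x. Origin: on the table near its middle.
- baren: Bystander: round black baren, 110 mm across, with an arched wooden handle 42 mm high, lying beyond the caddy. Origin: centre of its underside.
- ink_jar: Bystander: glass ink jar 64 mm across, 75 mm high, to the left of the jig. Origin: centre of its underside.
- ink_tin: Bystander: round steel ink tin 90 mm across, 60 mm high, beyond the jig to the left. Origin: centre of its underside.
Not all that is in view belongs to the job. Leave any red look-alike of the rect_block alone.

How it is judged:
By the outcome, as a careful person would: the job done as asked, in the order asked, and still so for the second after the job is handed in, while the arm keeps its last pose, push and grip.
It also fails if it takes over 58 s, if anything falls off the work surface, if the arm or the gripper's body presses on something with over 40 N, if the wrist force passes 120 N, or if a joint passes its speed limit or range.

## Working session

There is one attempt and no reset: what is moved stays moved. The work goes in short steps, each a Python script; the robot and the scene stay as the last script left them, time stands still between calls to the robot, and variables do not carry over. Pictures are saved under pics/ and viewed, at most 10 in all, crops included, and the job is handed in when it is done.

```bash
ls; mkdir -p pics; python3 - <<'E'
from plant import env, optics
import cv2, numpy as np
for n in ("scene","top"):
    c=optics.camera(n); cv2.imwrite(f"pics/{n}0.png",c["pixels"]); np.savez(f"{n}0.npz",**c)
    print(n,{k:v for k,v in c.items() if k not in("pixels","z_map")}, (c["z_map"]==0).mean())
print(env.state()["clock"])
E
```

```text
pics
scene {'vertical_fov': 55.2933147975857, 'cx': 319.604923158151, 'cy': 232.54659511680498, 'view': array([[-0.68739207,  0.72616501,  0.01328601,  0.4415658 ],
       [-0.50432189, -0.49039809,  0.71075252,  0.26125268],
       [ 0.52263905,  0.48186522,  0.70331667, -1.68959008],
       [ 0.        ,  0.        ,  0.        ,  1.        ]])} 0.003922526041666667
top {'vertical_fov': 52.45222128704711, 'cx': 318.3545182327558, 'cy': 235.0109855037175, 'view': array([[ 0.00821894, -0.99993136,  0.00834987,  0.00506715],
       [ 0.99222192,  0.00919221,  0.1241417 , -0.64806361],
       [-0.12420993,  0.00726462,  0.99222937, -1.07461765],
       [ 0.        ,  0.        ,  0.        ,  1.        ]])} 0.004029947916666667
0.1
```

View pics/top0.png

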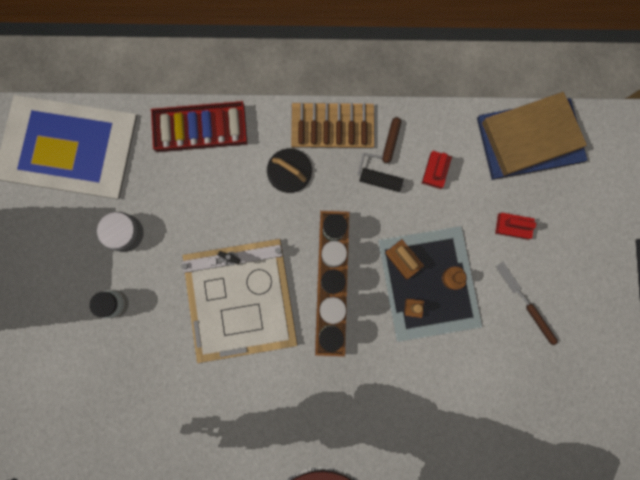

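View pics/scene0.png

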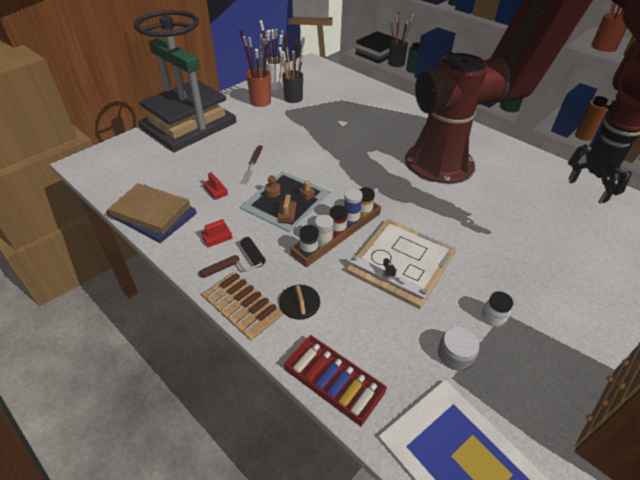

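```bash
cat > h.py <<'E'
import numpy as np, cv2
def load(n): return dict(np.load(n))
def proj(c,P):
    P=np.atleast_2d(P); f=240/np.tan(np.radians(float(c["vertical_fov"]))/2)
    q=P@c["view"][:3,:3].T+c["view"][:3,3]
    return np.stack([c["cx"]+f*q[:,0]/-q[:,2], c["cy"]+f*-q[:,1]/-q[:,2]],1)
def back(c,uv,z):
    uv=np.atleast_2d(uv).astype(float); f=240/np.tan(np.radians(float(c["vertical_fov"]))/2)
    d=np.stack([(uv[:,0]-c["cx"])/f,-(uv[:,1]-c["cy"])/f,-np.ones(len(uv))],1)
    R=c["view"][:3,:3]; o=-R.T@c["view"][:3,3]; d=d@R
    return o+d*((z-o[2])/d[:,2])[:,None]
def cloud(c):
    f=240/np.tan(np.radians(float(c["vertical_fov"]))/2); z=c["z_map"].astype(float)
    v,u=np.mgrid[:480,:640]
    p=np.stack([(u-c["cx"])/f*z,-(v-c["cy"])/f*z,-z],-1)
    R=c["view"][:3,:3]; return (p-c["view"][:3,3])@R
def ortho(c,cx,cy,half,z,ppm=2000):
    # image row r: x=cx+half-r/ppm ; col: y=cy+half-c/ppm
    n=int(2*half*ppm); r,k=np.mgrid[:n,:n]
    P=np.stack([cx+half-r/ppm,cy+half-k/ppm,np.full(r.shape,z)],-1).reshape(-1,3)
    m=proj(c,P).reshape(n,n,2).astype(np.float32)
    return cv2.remap(c["pixels"],m[...,0],m[...,1],cv2.INTER_CUBIC)
E
python3 - <<'E'
from h import *
c=load("top0.npz"); X=cloud(c)
for n,uv,z in [("frame",(242,320),.02),("knob",(229,258),.07),("block",(405,259),.032),("round",(455,277),.06),("sq",(414,308),.06),("caddy",(333,283),.09),("slab",(430,283),.008),("white",(333,253),.1),("white2",(333,311),.1)]:
    print(n,back(c,uv,z)[0].round(3),X[uv[1],uv[0]].round(3))
s=load("scene0.npz");Y=cloud(s); m=(Y[...,2]>.1)&(abs(Y[...,1])<.1)&(Y[...,0]>.3)&(Y[...,0]<.75); print("tall",Y[m].mean(0),Y[m].max(0))
a=ortho(c,*back(c,(240,300),.02)[0,:2],.15,.02); b=ortho(c,*back(c,(430,283),.03)[0,:2],.15,.032)
print(back(c,(240,300),.02),back(c,(430,283),.03))
cv2.imwrite("pics/o1.png",cv2.resize(np.hstack([a,b])[:,:],(800,400)))
# 3D knob/block point spans
for nm,ctr,zr in [("knobtop",back(c,(229,258),.07)[0],(.065,.09)),("handletop",back(c,(405,259),.06)[0],(.055,.08)),("blockall",back(c,(405,259),.03)[0],(.024,.08))]:
    for cc,Z in (("top",X),("scene",Y)):
        m=(np.hypot(Z[...,0]-ctr[0],Z[...,1]-ctr[1])<.055)&(Z[...,2]>zr[0])&(Z[...,2]<zr[1])
        p=Z[m][:,:2].astype(np.float32)
        if len(p)>4: print(nm,cc,len(p),p.mean(0),cv2.minAreaRect(p),Z[m][:,2].max())
E
```

```text
frame [0.454 0.183 0.02 ] [0.454 0.183 0.019]
knob [0.591 0.208 0.07 ] [0.59  0.205 0.085]
block [ 0.595 -0.189  0.032] [ 0.593 -0.182  0.066]
round [ 0.554 -0.295  0.06 ] [ 0.554 -0.291  0.071]
sq [ 0.485 -0.202  0.06 ] [ 0.485 -0.2    0.071]
caddy [ 0.538 -0.021  0.09 ] [ 0.538 -0.021  0.094]
slab [ 0.542 -0.251  0.008] [ 0.542 -0.251  0.008]
white [ 0.602 -0.021  0.1  ] [ 0.602 -0.021  0.094]
white2 [ 0.478 -0.021  0.1  ] [ 0.479 -0.02   0.127]
tall [ 0.48970921 -0.01309388  0.11927349] [0.6814185  0.0092459  0.13013315]
[[0.49893862 0.18873533 0.02      ]] [[ 0.541088   -0.24550581  0.03      ]]
knobtop top 148 [0.5915587  0.20664205] ((0.5920599102973938, 0.2077232152223587), (0.04899328574538231, 0.013909826055169106), 67.82777404785156) 0.08726742229035785
knobtop scene 123 [0.5988464  0.21247764] ((0.5960565805435181, 0.2098415344953537), (0.05192010849714279, 0.014780575409531593), 69.031982421875) 0.08746988732041967
handletop top 212 [ 0.5950669 -0.1862969] ((0.595794141292572, -0.18727630376815796), (0.05958982929587364, 0.016755588352680206), 38.06261444091797) 0.0761123627398102
handletop scene 89 [ 0.60273355 -0.18062206] ((0.59726482629776, -0.18588858842849731), (0.06277647614479065, 0.016235077753663063), 39.558876037597656) 0.07707702251911824
blockall top 772 [ 0.59447765 -0.18470915] ((0.5956238508224487, -0.18729187548160553), (0.07991952449083328, 0.05065004900097847), 38.752098083496094) 0.0761123627398102
blockall scene 338 [ 0.6046124  -0.17814064] ((0.599364697933197, -0.18451839685440063), (0.08451054990291595, 0.05033009871840477), 39.246158599853516) 0.07707702251911824
```

View pics/o1.png

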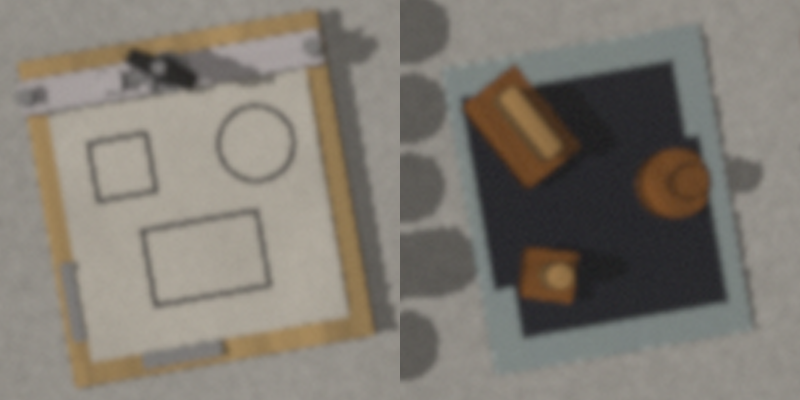

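```bash
cat >> h.py <<'E'
from scipy.optimize import minimize
from scipy.spatial.transform import Rotation as Ro
def down(phi):  # tool z down, tool y along world angle phi
    y=np.array([np.cos(phi),np.sin(phi),0]); z=np.array([0,0,-1.]); x=np.cross(y,z)
    return Ro.from_matrix(np.stack([x,y,z],1)).as_quat()
def rectpts(p,a,b,z,n=60):  # a along own x, b along own y; p=(x,y,yaw)
    t=np.linspace(-.5,.5,n); o=np.ones(n)/2
    L=np.concatenate([np.stack([t*a,o*b],1),np.stack([t*a,-o*b],1),np.stack([o*a,t*b],1),np.stack([-o*a,t*b],1)])
    c,s=np.cos(p[2]),np.sin(p[2])
    return np.column_stack([p[0]+c*L[:,0]-s*L[:,1],p[1]+s*L[:,0]+c*L[:,1],np.full(len(L),z)])
def fitframe(c,p0):
    g=cv2.GaussianBlur(cv2.cvtColor(c["pixels"],cv2.COLOR_BGR2GRAY).astype(np.float32),(0,0),.7)
    def cost(p):
        m=proj(c,rectpts(p,.057,.087,.02)).astype(np.float32)
        return float(cv2.remap(g,m[:,None,0],m[:,None,1],cv2.INTER_CUBIC).mean())
    best=min((minimize(cost,np.add(p0,[i,j,k]),method="Nelder-Mead",options=dict(initial_simplex=np.add(p0,[i,j,k])+np.array([[0,0,0],[.003,0,0],[0,.003,0],[0,0,.03]]),xatol=1e-5,fatol=1e-4)) for i in(-.003,.003) for j in (-.003,.003) for k in (-.03,.03)),key=lambda r:r.fun)
    return best.x,best.fun
E
python3 - <<'E'
from h import *
import plant; from plant import env, solve_ik
for n in("top","scene"):
    print(n,fitframe(load(n+"0.npz"),[.454,.183,.17]))
q0=env.state()["qpos"]
for phi in (67.8+90,67.8-90): 
    for d in(0,-54): print("knob",phi,d,solve_ik([.593,.208,.051],down(np.radians(phi+d))))
for phi in (38.4+90,38.4-90): print("blk",phi,solve_ik([.5957,-.1873,.037],down(np.radians(phi))))
for phi in (9.7,189.7): print("frm",phi,solve_ik([.454,.183,.059],down(np.radians(phi))))
E
```

```text
top (array([0.45565631, 0.18443703, 0.17501174]), np.float64(124.16876983642578))
scene (array([0.45544961, 0.18496616, 0.17386043]), np.float64(135.1599578857422))
knob 157.8 0 [ 0.2210839   0.62762859 -0.11354413  0.8296236   0.         -0.96224933]
knob 157.8 -54 [ 0.2210839   0.62762859 -0.11354413  0.8296236   0.         -0.01977154]
knob -22.200000000000003 0 [ 0.2210839   0.62762859 -0.11354413  0.8296236   0.          2.17934332]
knob -22.200000000000003 -54 [ 0.2210839   0.62762859 -0.11354413  0.8296236   0.          3.12182112]
blk 128.4 [-0.42164236  0.63678288 -0.13941654  0.7945969   0.         -1.09184879]
blk -51.6 [-0.42164236  0.63678288 -0.13941654  0.7945969   0.          2.04974387]
frm 9.7 [ 0.23367669  0.39874742 -0.50302535  0.66902356  0.          1.63517608]
frm 189.7 [ 0.23367669  0.39874742 -0.50302535  0.66902356  0.         -1.50641657]
```

```bash
python3 - <<'E'
from h import *
from plant import env, solve_ik
def S(t):
    s=env.state(); print(t,round(s["clock"],2),np.round(s["tool_pos"],4),"F",np.round(s["contact_force"],1),"T",np.round(s["torque"],2),"w",round(s["gripper_width"],4),"ff",np.round(s["finger_force"],1),"q6",round(s["qpos"][5],3))
q=down(np.radians(157.8)); P=[.592,.2077]
env.movep(P+[.16],q); S("above")
print(env.servo_line(P+[.051],q,v=.12,stop_force=8)); S("down")
env.grab(40); S("grab")
j0=np.array(env.state()["qpos"])
for d in (.25,.45,.65,.8,.95):
    j=j0.copy(); j[5]+=d; env.move_j(j); S(d)
E
```

```text
above 2.16 [0.5917 0.2083 0.1601] F [ 0.   0.5 -0.1] T [ 0.01  0.03 -0.04] w 0.0853 ff 0.0 q6 -0.962
False
down 3.22 [0.5926 0.2079 0.0518] F [-0.   0.4  0.3] T [-0.02  0.01 -0.01] w 0.0851 ff 0.0 q6 -0.962
grab 3.85 [0.5915 0.208  0.0514] F [-3.2  0.6  4.6] T [0.14 0.77 0.07] w 0.0194 ff 38.9 q6 -0.962
0.25 4.2 [0.591  0.2082 0.0514] F [-3.5  1.9  3.9] T [0.3 0.8 0.1] w 0.0189 ff 39.3 q6 -0.717
0.45 4.51 [0.5908 0.2084 0.0514] F [-4.2  3.3  4.1] T [ 0.57  0.92 -0.03] w 0.0191 ff 39.4 q6 -0.516
0.65 4.82 [0.5905 0.2087 0.0514] F [-6.1  3.3  5.3] T [0.79 1.27 0.04] w 0.0194 ff 39.5 q6 -0.316
0.8 5.08 [0.5904 0.209  0.0514] F [-6.7  4.   5.1] T [ 0.99  1.45 -0.06] w 0.019 ff 39.5 q6 -0.166
0.95 5.35 [0.5903 0.2093 0.0514] F [-5.8  5.8  4.5] T [ 1.33  1.34 -0.04] w 0.019 ff 39.5 q6 -0.016
```

```bash
python3 - <<'E'
from h import *
from plant import env, solve_ik, optics
env.sleep(.3); env.open_gripper()
p=env.state()["tool_pos"]; env.servo_line([p[0],p[1],.17],v=.2)
env.movep([.50,-.02,.25],down(np.radians(128.4)))
for n in("top","scene"):
    c=optics.camera(n); np.savez(n+"1.npz",**c); Z=cloud(c)
    m=(np.hypot(Z[...,0]-.592,Z[...,1]-.208)<.05)&(Z[...,2]>.065)&(Z[...,2]<.09)
    print(n,m.sum(),cv2.minAreaRect(Z[m][:,:2].astype(np.float32)))
c=load("top1.npz"); cv2.imwrite("pics/k1.png",np.hstack([ortho(load(f"top{i}.npz"),.592,.208,.06,.075,3000) for i in(0,1)]))
print(env.state()["clock"])
E
```

```text
top 160 ((0.5921632647514343, 0.20822888612747192), (0.04911797493696213, 0.014528879895806313), 14.265063285827637)
scene 106 ((0.5953853130340576, 0.21021229028701782), (0.05438787490129471, 0.015112494118511677), 14.832074165344238)
8.1583
```

View pics/k1.png

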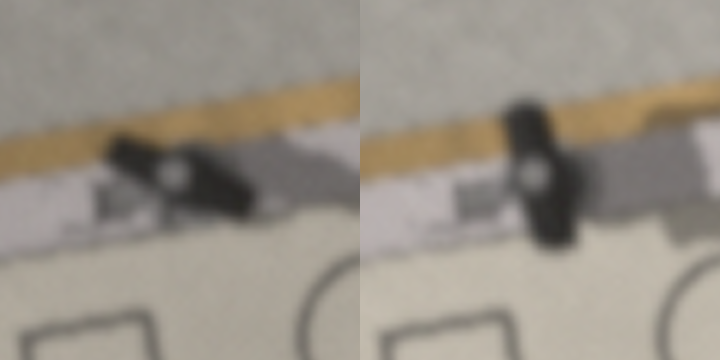

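```bash
cat >> h.py <<'E'
def S(t):
    from plant import env
    s=env.state(); print(t,round(s["clock"],2),np.round(s["tool_pos"],4),"F",np.round(s["contact_force"],1),"T",np.round(s["torque"],2),"w",round(s["gripper_width"],4),"ff",np.round(s["finger_force"],1),"yaw",Ro.from_quat(s["eef_rot"]).as_matrix()[:2,1].round(4))
E
python3 - <<'E'
from h import *
from plant import env, optics
q=down(np.radians(128.4)); P=[.5957,-.1873]
env.movep(P+[.17],q)
print(env.servo_line(P+[.037],q,v=.12,stop_force=8)); S("down")
env.grab(60); S("grab")
env.servo_line(P+[.205],q,v=.12); S("lift")
F=[.4556,.1845]
env.movep(F+[.205],down(.1745+np.pi)); env.sleep(.3); S("over")
for n in("top","scene"):
    c=optics.camera(n); np.savez(n+"2.npz",**c); p=proj(c,[[*F,.17]])[0]; print(p)
    x,y=(p-[65,50]).astype(int); cv2.imwrite(f"pics/{n}2.png",cv2.resize(c["pixels"][max(y,0):y+100,x:x+130],None,fx=5,fy=5,interpolation=cv2.INTER_CUBIC))
E
```

```text
False
down 10.26 [ 0.5963 -0.1875  0.0378] F [0.5 0.5 0.2] T [ 0.04  0.01 -0.01] w 0.0851 ff 0.0 yaw [-0.6212  0.7837]
grab 10.89 [ 0.5957 -0.1872  0.037 ] F [-0.4  0.8  2. ] T [0.07 0.04 0.04] w 0.0152 ff 59.7 yaw [-0.6212  0.7837]
lift 12.44 [ 0.5953 -0.1871  0.2042] F [-0.2 -1.  -1.4] T [ 0.06 -0.02 -0.01] w 0.0151 ff 59.3 yaw [-0.6211  0.7837]
over 14.22 [0.4559 0.184  0.2049] F [-1.8 -0.8 -0.9] T [0.02 0.   0.01] w 0.0154 ff 59.3 yaw [-0.985  -0.1725]
[230.03178879 322.80207315]
[417.14520582 209.75511813]
```

View pics/scene2.png

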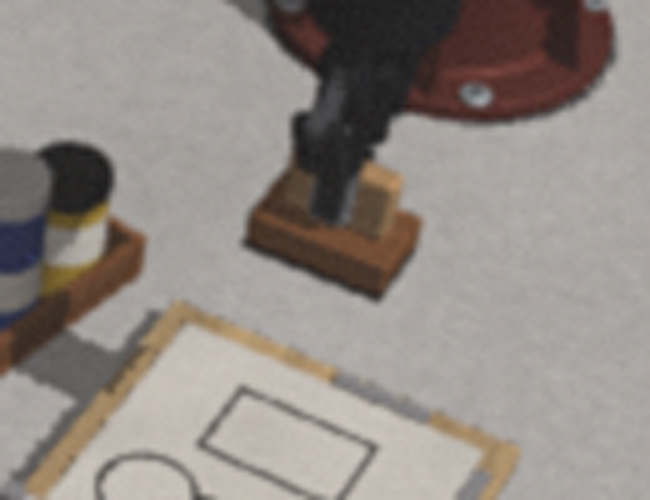

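View pics/top2.png

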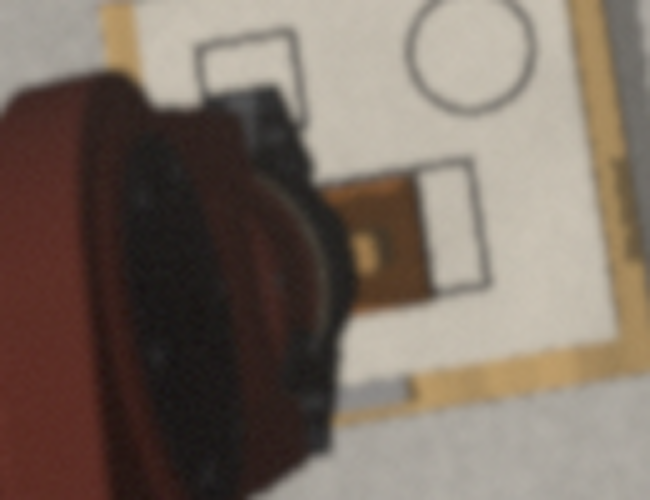

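```bash
python3 - <<'E'
from h import *
from plant import env, optics
F=[.4556,.1845]; yaw=.1745
print(env.servo_line(F+[.0595],down(yaw+np.pi),v=.06,stop_force=6)); env.sleep(.4); S("low")
for n in("top","scene"):
    c=optics.camera(n); np.savez(n+"3.npz",**c); Z=cloud(c)
    d=Z[...,:2]-F; R=np.array([[np.cos(yaw),np.sin(yaw)],[-np.sin(yaw),np.cos(yaw)]]); l=d@R.T
    g=c["pixels"].astype(int); brown=(g[...,2]-g[...,0]>25)
    m=brown&(abs(l[...,0])<.035)&(abs(l[...,1])<.055)&(Z[...,2]>.04)&(Z[...,2]<.066)
    print(n,m.sum(),"ztop",np.percentile(Z[m][:,2],[10,50,90]).round(4),"lx",np.percentile(l[m][:,0],[1,99]).round(4),"ly",np.percentile(l[m][:,1],[1,99]).round(4))
    p=proj(c,[[*F,.04]])[0]; x,y=(p-[40,32]).astype(int); k=10
    im=cv2.resize(c["pixels"][y:y+64,x:x+80],None,fx=k,fy=k,interpolation=cv2.INTER_CUBIC)
    for z,a,b,col in((.0305,.05,.08,(0,255,0)),(.0545,.05,.08,(255,255,0)),(.02,.057,.087,(0,0,255))):
        for q in (proj(c,rectpts([*F,yaw],a,b,z,150))-[x,y]+.5)*k-.5: cv2.circle(im,tuple(int(v) for v in q),0,col,-1)
    cv2.imwrite(f"pics/{n}3.png",im[20:620])
E
```

```text
False
low 17.29 [0.4556 0.1845 0.0595] F [-0.5 -0.5 -1.6] T [-0.03  0.06  0.03] w 0.015 ff 59.3 yaw [-0.9848 -0.1736]
top 211 ztop [0.0519 0.0546 0.0571] lx [-0.0245  0.0246] ly [-0.0405 -0.0127]
scene 292 ztop [0.0447 0.054  0.0583] lx [-0.0214  0.0294] ly [-0.0361  0.0404]
```

View pics/scene3.png

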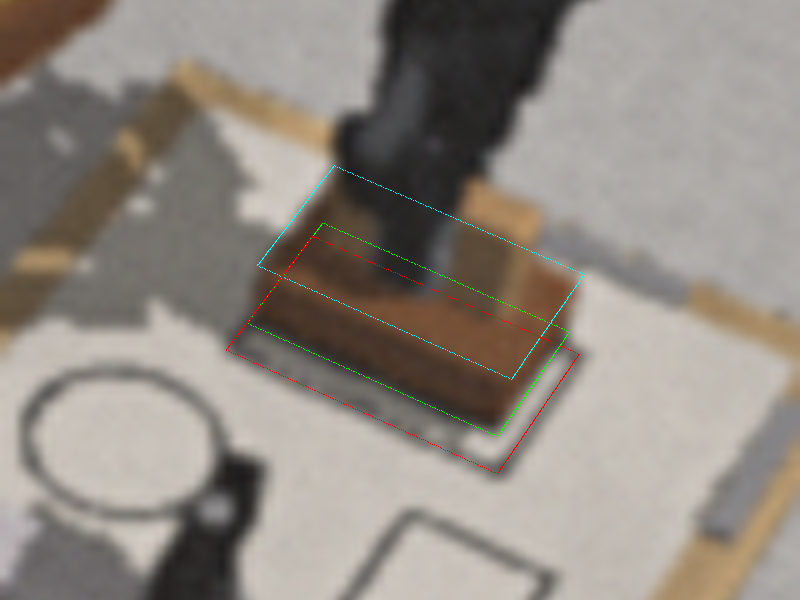

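View pics/top3.png

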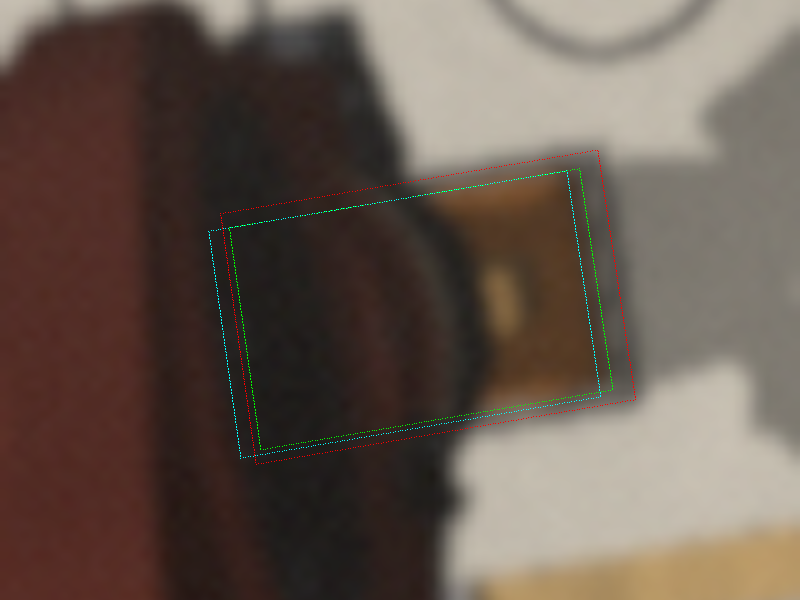

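```bash
cat >> h.py <<'E'
def edges(F,yaw,face=.0305):
    from plant import optics
    out={}
    R=np.array([[np.cos(yaw),-np.sin(yaw)],[np.sin(yaw),np.cos(yaw)]])
    def prof(c,img,ax,s0,rng,z,span=.008):
        t=np.linspace(s0-span,s0+span,161); u=np.linspace(*rng,40)
        T,U=np.meshgrid(t,u,indexing="ij"); l=np.stack([T,U] if ax==0 else [U,T],-1).reshape(-1,2)
        m=proj(c,np.column_stack([l@R.T+F,np.full(len(l),z)])).reshape(161,40,2).astype(np.float32)
        return t,cv2.remap(img,m[...,0],m[...,1],cv2.INTER_CUBIC).mean(1)
    for n in("top","scene"):
        cs=[optics.camera(n) for _ in range(4)]; c=cs[0]
        g=np.mean([x["pixels"].astype(np.float32) for x in cs],0); rb=np.ascontiguousarray((g[...,2]-g[...,0])/(g.sum(-1)+1)); gr=np.ascontiguousarray(g.mean(-1))
        top=face+.024
        E=[("+x top",0,.025,(-.038,-.026),top),("-x top",0,-.025,(-.038,-.026),top),("-y top",1,-.04,(-.02,.02),top)] if n=="top" else \
          [("+x bot",0,.025,(-.035,.035),face),("+y bot",1,.04,(-.01,.022),face),("-y top",1,-.04,(.0,.022),top)]
        for k,ax,s,r,z in E:
            t,p=prof(c,rb,ax,s,r,z); d=np.abs(np.gradient(p)); w=np.where(d>.5*d.max(),d,0); print(n,k,"err mm",round(((t*w).sum()/w.sum()-s)*1e3,2))
        for k,ax,s,r in ([("-y line",1,-.0435,(-.02,.0))] if n=="top" else [("+x line",0,.0285,(-.03,.038)),("+y line",1,.0435,(-.005,.025))]):
            t,p=prof(c,gr,ax,s,r,.02,.004); w=np.maximum(np.percentile(p,60)-p,0); print(n,k,"err mm",round(((t*w).sum()/w.sum()-s)*1e3,2))
E
python3 - <<'E'
from h import *
edges(np.array([.4556,.1845]),.1745)
E
```

```text
top +x top err mm 0.21
top -x top err mm 1.81
top -y top err mm -1.04
top -y line err mm 2.15
scene +x bot err mm -3.5
scene +y bot err mm -2.46
scene -y top err mm 2.58
scene +x line err mm -1.56
scene +y line err mm 0.48
```

```bash
python3 - <<'E'
from h import *
from plant import env, optics
Z=cloud(optics.camera("scene")); m=(np.hypot(Z[...,0]-.592,Z[...,1]-.208)<.05)&(Z[...,2]>.065)&(Z[...,2]<.09)
print(cv2.minAreaRect(Z[m][:,:2].astype(np.float32))); S("end")
print(env.sign_off())
E
```

```text
((0.5958126187324524, 0.2109307497739792), (0.05305688828229904, 0.014245917089283466), 12.793379783630371)
end 17.84 [0.4556 0.1845 0.0595] F [ 0.4 -0.7 -1.2] T [ 0.03 -0.04 -0.04] w 0.0152 ff 59.3 yaw [-0.9848 -0.1736]
the job is handed in; nothing more can be done
None
```

The job is handed in at 17.8 s: the clamp knob turned about 0.94 rad clockwise and stayed put after release, and the rectangular block is held still about 10 mm above the printed frame. By the cameras it is centred to roughly half a millimetre, though a finer edge check was too noisy to confirm this.

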